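# Sweep the brass spacers into the parts bay

## Robot

A 6-joint arm with a two-finger parallel gripper is mounted at the origin on the work surface. World frame = base frame: x ahead of the robot, y to its left, z up, the work surface at z = 0. Lengths are in m, angles in rad, forces in N, time in s.
With the tool pointing down it reaches from about 0.375 to 0.975 m from the base axis. Payload 3.8 kg.
Tool frame: the origin (TCP) lies on the centre line of the jaws, within the pads' length; the fingertips stand 14 mm ahead of it and the grasp point (between the pads) lies 5 mm behind it; z points along the fingers, x is the direction in which the jaws open and shut, and the axes are right-handed (so a half turn about z gives the same grasp; the last joint's range is limited). The gripper opens to 85 mm and grips with 20 to 120 N. Pads are 22 mm wide; open, the fingers measure 114 mm over their backs; the gripper's body (76 mm by 85 mm) begins 54 mm behind the grasp point. The pads swing forward as they close: fully open they stand 13 mm farther back than shut.
Start: joints at [1.273, 0.264, 1.604, -0, 1.274, -0.037], TCP at [0.174, 0.652, 0.245] pointing down, gripper open.
Joint ranges: [-2.63, 2.63], [-0.94, 2.18], [0.31, 2.57], [-1.31, 4.45], [0, 2.66], [-2.55, 2.55]. Speed limits (rad/s): [2.57, 2.57, 3.14, 3.14, 3.14, 3.14].

## Interface

Orientations are given as a rotation vector (axis times angle).
In Python, from workcell import bot gives the robot as it stands. The module is installed in compiled form; this text tells all that it offers.
- The arm moves only by the tool arm_command, never from a script. Its argument "steps" is one flat list of numbers, 7 for each row, row after row: the shift along the tool's x, y, z in units of 30 mm (1.0 is 30 mm), then the turn, a rotation vector about the tool's x, y, z in units of 6 degrees (1.0 is 6 degrees), then the opening, from 0 (shut) to 1 (fully open). In form: [tx, ty, tz, ax, ay, az, fingers, tx, ty, tz, ax, ay, az, fingers, ...]. A call has 1 to 10 rows; each row shifts and turns the commanded pose from where the row before left it, along the tool's axes as they then stand; what a row does not reach is not made up. A row lasts 1/8 s, in which the tool goes at most 62.5 mm and 10.7 degrees, less where a joint would pass 70% of its speed; a pose out of reach is approached as far as the arm can. A call is refused whole if a number of a shift passes 1 or a number of a turn 1, either way. A call with a gripper value outside its range is refused whole. The fingers move at their own pace and stop on an object; "squeeze" is the grip in N (left out, the last holds). Time passes only in rows, so rows that do not move let the fingers close. It gives the time, the measured TCP pose, the force and the opening at its end, in the units of the state.
- bot.read_state(): the state, without advancing time (a new reading comes with each control period).
- bot.read_camera(name): name is "scene" or "top" or "wrist"; returns a dict with "img" (400x640x3 uint8, red, green, blue), "camera_matrix" (3x3 intrinsics, pixels), "pose" (4x4, takes a point from camera to world coordinates); the wrist camera has in their place "T_tool_cam" (4x4, takes a point from camera to tool coordinates, whose origin is the TCP and whose axes are the tool frame's). Camera axes: x right, y down, z forward; pixel columns grow to the right and rows downward; lengths in m; the calibration is good to about 2 mm. The wrist camera is an equidistant fisheye: a pixel r from the principal point sees the ray r / f radians off the axis. A picture is of the moment at which its call begins: read the wrist's pose just before it. There is no depth.
- bot.finish_job(): hands the job in, once; it reports no verdict.
The state is a dict: "time": time; "q": joint angles; "joint_vel": joint speeds; "joint_torque": joint torques, N m; "tool_pos": TCP position; "tcp_rot": TCP orientation; "wrist_force": force on the tool from outside, world axes, zero at the start; "torque": the same for the moment, N m; "width": opening from 0.0 (shut) to 1.0 (fully open).
Only numpy, scipy, OpenCV 4.12 (cv2) and the standard library are available. Lean on these libraries where they do the work, as an engineer would, in place of code of your own. Each camera call takes 0.05 s, during which the arm holds its last target.

## Task

Sweep the three loose hexagonal brass spacers across the bench with your fingertips, in through the open side of the green-floored parts bay, until each is wholly inside it. Slide them along the bench: do not pick any of them up. Leave the valve, bezel ring, transformer, trimming tool and jar where they are.

Things in the scene. Friction and masses are not known exactly. Their poses are not given: they have to be found in the camera images.
- bay: Three-sided parts bay of dark hardwood strips fixed to the bench, its floor painted green level with the bench (no step, so parts slide straight in). Origin: middle of the green floor, at bench height. Inside it is 180 mm wide along its own x and 150 mm deep along its own y. Its open mouth is the whole -y side (mouth plane at y = -75 mm); walls 10 mm thick and 24 mm high stand on the +y, -x and +x sides. At yaw 0 its axes are the world's, so the mouth faces the robot's right.
- spacer0_center (a point): One of three equal hexagonal brass spacers standing on the bench: 26 mm across flats, 30 mm across corners, 18 mm tall, dark bore mark on top, 50 to 100 g, slides on the bench. This point is its centre, 9 mm above its underside.
- spacer1_center (a point): One of three equal hexagonal brass spacers standing on the bench: 26 mm across flats, 30 mm across corners, 18 mm tall, dark bore mark on top, 50 to 100 g, slides on the bench. This point is its centre, 9 mm above its underside.
- spacer2_center (a point): One of three equal hexagonal brass spacers standing on the bench: 26 mm across flats, 30 mm across corners, 18 mm tall, dark bore mark on top, 50 to 100 g, slides on the bench. This point is its centre, 9 mm above its underside.
- spacer0: The same spacer as spacer0_center; origin at the centre of its underside, z up along its bore.
- spacer1: The same spacer as spacer1_center; origin at the centre of its underside, z up along its bore.
- spacer2: The same spacer as spacer2_center; origin at the centre of its underside, z up along its bore.
- valve: Frosted white glass valve on a black base, standing, 108 mm tall, 46 mm diameter; origin at the centre of its underside, z up. Leave alone.
- bezel: Tarnished brass bezel ring lying flat, 80 mm outside diameter, 7 mm high; origin at the centre of its underside. Leave alone.
- transformer: Black iron mains transformer with brown coil, about 64 x 84 x 72 mm high; origin at the centre of its underside. Leave alone.
- trimmer: Wooden-handled trimming tool with a brass blade, 150 mm long, lying along its own x, about 25 mm high. Leave alone.
- jar: Amber glass jar with a dark lid, 52 mm diameter, 65 mm tall; origin at the centre of its underside, z up. Leave alone.
Not all that is in view belongs to the job. Leave any blue look-alike of the spacer1 alone. Leave any pink look-alike of the spacer2 alone.

How it is judged:
By the outcome, as a careful person would: the job done as asked, in the order asked, and still so for the second after the job is handed in, with the robot touching nothing.
It also fails if it takes over 67 s, if anything falls off the work surface, if the arm or the gripper's body presses on something with over 40 N, if the wrist force passes 120 N, or if a joint passes its speed limit or range.

## Working session

There is one attempt and no reset: what is moved stays moved. The work goes in short steps, Python scripts to look and compute and a tool call to move; the robot and the scene stay as the last step left them, time stands still between calls to the robot, and variables do not carry over. Pictures are saved under pics/ and viewed, and the job is handed in when it is done.

Besides the shell and the picture viewer there is one more tool, called after "Call:" as name(argument=value, ...) on one line, values as JSON. arm_command: Moves the arm, as the interface text tells. Its arguments: {"type":"object","properties":{"steps":{"type":"array","items":{"type":"number"}},"squeeze":{"type":"number"}},"required":["steps"]}

```bash
mkdir -p pics
python3 - <<'E'
from workcell import bot
import cv2,numpy as np,pickle
s=bot.read_state();print(s)
d={}
for n in("top","scene"):
    c=bot.read_camera(n);d[n]=c;cv2.imwrite(f"pics/{n}0.png",c["img"][:,:,::-1]);print(n,c["camera_matrix"],c["pose"])
pickle.dump(d,open("d0.pkl","wb"))
E
```

```text
{'time': 0.0, 'q': array([ 1.27313303e+00,  2.64764907e-01,  1.60541463e+00, -2.08608879e-05,
        1.27372614e+00, -3.68866311e-02]), 'joint_vel': array([-5.42817479e-04, -4.18301079e-04, -9.05103392e-04,  4.25799996e-05,
        9.39779781e-04,  4.38940911e-05]), 'joint_torque': array([ 2.26099573e-04, -5.15100288e+01, -3.67320478e+01, -4.97471956e-05,
        1.24716581e-02,  6.53225015e-05]), 'tool_pos': array([0.17382148, 0.65148089, 0.24393216]), 'tcp_rot': array([ 2.49033189,  1.91293505, -0.00294159]), 'wrist_force': array([-0.19675489,  0.96032191, -0.18185227]), 'torque': array([-0.00545042,  0.01917307,  0.02684153]), 'width': 1.0013983080884588}
top [[390.21338433   0.         317.99789098]
 [  0.         390.21338433 195.9472583 ]
 [  0.           0.           1.        ]] [[ 0.00887413 -0.99193198  0.12646028  0.49375822]
 [-0.99994095 -0.00800943  0.00734455  0.00267104]
 [-0.00627242 -0.12651799 -0.99194448  0.97914579]
 [ 0.          0.          0.          1.        ]]
scene [[491.79010372   0.         320.62760311]
 [  0.         491.79010372 196.87459528]
 [  0.           0.           1.        ]] [[ 0.71773285  0.5921867  -0.36629833  0.9895113 ]
 [ 0.69631609 -0.61180236  0.37528892 -0.38158504]
 [-0.00186107 -0.52441661 -0.85145978  0.89911291]
 [ 0.          0.          0.          1.        ]]
```

View pics/top0.png

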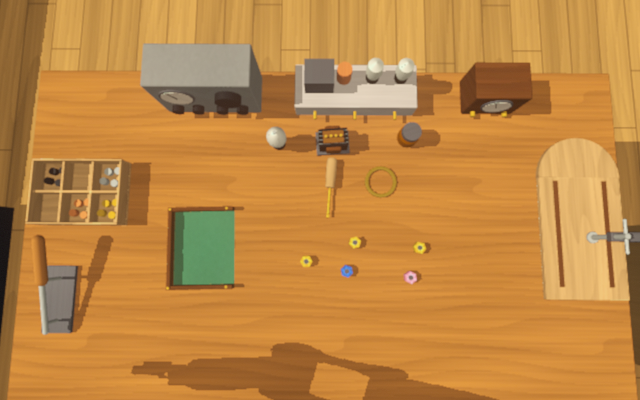

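View pics/scene0.png

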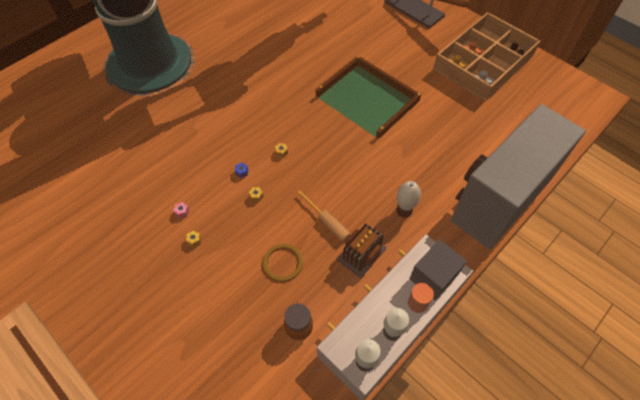

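```bash
cat > h.py <<'E'
import numpy as np,cv2
def w(c,u,v,z):
    K=c["camera_matrix"];P=c["pose"]
    d=P[:3,:3]@np.linalg.solve(K,[u,v,1.]);t=(z-P[2,3])/d[2]
    return (P[:3,3]+t*d)
def pj(c,p):
    P=c["pose"];q=c["camera_matrix"]@(P[:3,:3].T@(np.array(p)-P[:3,3]));return q[:2]/q[2]
def yellow(img):
    h=cv2.cvtColor(img,cv2.COLOR_RGB2HSV);return h
E
python3 - <<'E'
import pickle,cv2,numpy as np
from h import *
d=pickle.load(open("d0.pkl","rb"))
c=d["top"];i=c["img"]
cv2.imwrite("pics/topc.png",cv2.resize(i[195:300,155:435],None,fx=2.85,fy=2.85,interpolation=cv2.INTER_CUBIC)[:,:,::-1])
i2=d["scene"]["img"]
cv2.imwrite("pics/scc.png",cv2.resize(i2[50:290,150:430],None,fx=2.5,fy=2.5,interpolation=cv2.INTER_CUBIC)[:,:,::-1])
E
```

```text
(no output)
```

View pics/topc.png

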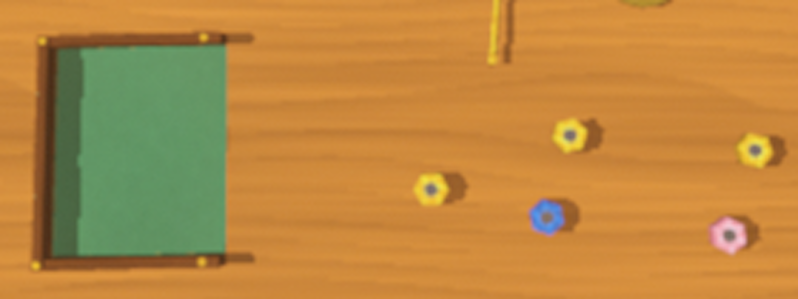

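View pics/scc.png

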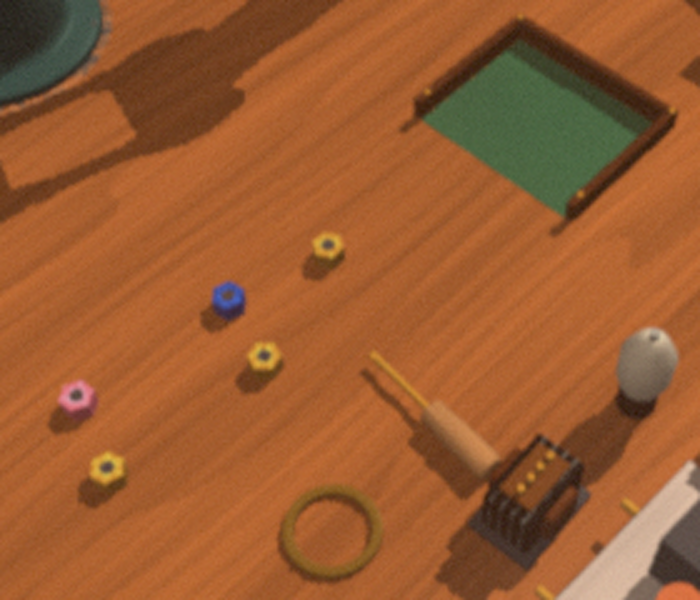

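Run:
```python
import pickle
from h import *
d=pickle.load(open("d0.pkl","rb"))
f=2.85
T=lambda x,y:(155+(x+.5)/f-.5,195+(y+.5)/f-.5)
S=lambda x,y:(150+(x+.5)/2.5-.5,50+(y+.5)/2.5-.5)
for n,a,b in[("A",(431,189),(328,243)),("B",(570,135),(264,355)),("C",(755,150),(107,467)),("blue",(547,216),(229,295)),("pink",(729,235),(77,395))]:
    print(n,w(d["top"],*T(*a),.018).round(4),w(d["scene"],*S(*b),.018).round(4))
for n,p in[("mouth floor top",(226,45)),("mouth floor bot",(226,257)),("trimtip",(494,62))]:print(n,w(d["top"],*T(*p),0.0).round(4))
for n,p in[("wall end top",(222,39)),("wall end bot",(222,262)),("back corner top",(38,40)),("back bot",(34,266))]:print(n,w(d["top"],*T(*p),0.024).round(4))
for n,p,z in[("mouth+x",(565,214),0),("mouth-x",(423,117),0)]:print(n,w(d["scene"],*S(*p),z).round(4))
```

```text
A [0.4566 0.0378 0.018 ] [0.4546 0.0393 0.018 ]
B [ 0.5034 -0.0809  0.018 ] [ 0.502  -0.0802  0.018 ]
C [ 0.4921 -0.239   0.018 ] [ 0.4908 -0.239   0.018 ]
blue [ 0.4348 -0.0611  0.018 ] [ 0.4338 -0.06    0.018 ]
pink [ 0.4204 -0.2153  0.018 ] [ 0.4197 -0.2146  0.018 ]
mouth floor top [0.58   0.2214 0.    ]
mouth floor bot [0.3963 0.2148 0.    ]
trimtip [ 0.5669 -0.0157  0.    ]
wall end top [0.583  0.2197 0.024 ]
wall end bot [0.3946 0.2128 0.024 ]
back corner top [0.5809 0.3789 0.024 ]
back bot [0.3897 0.3713 0.024 ]
mouth+x [0.5776 0.2245 0.    ]
mouth-x [0.3981 0.2196 0.    ]
```

Candidates in the top view are brass at (306,261), (355,242) and (420,248), with look-alikes in blue at (347,271) and pink at (411,277). The crops confirm the three yellow brass hexagons are the targets. The green bay mouth is at y≈0.219, with inside x 0.397 to 0.577. I'll turn the jaws to line up with world x, leave a narrow gap between the fingertips as a cradle, and push each spacer in +y.

Call:
arm_command(steps=[0,0,0,0,0,1,0.16,0,0,0,0,0,1,0.16,0,0,0,0,0,1,0.16,0,0,0,0,0,1,0.16,0,0,0,0,0,1,0.16,0,0,0,0,0,1,0.16,0,0,0,0,0,1,0.16,0,0,0,0,0,1,0.16,0,0,0,0,0,1,0.16,0,0,0,0,0,1,0.16])

```text
time: 1.35
tool_pos: [0.1739, 0.6518, 0.2444]
tcp_rot: [3.114, 0.406, -0.001]
wrist_force: [0.3, -0.3, -1.0]
width: 0.157
```

Call:
arm_command(steps=[0,0,0,0,0,1,0.16,0,0,0,0,0,1,0.16,0,0,0,0,0,0.5,0.16,0.5,1,0,0,0,0,0.16,0.5,1,0,0,0,0,0.16,0.5,1,0,0,0,0,0.16,0.5,1,0,0,0,0,0.16,0.5,1,0,0,0,0,0.16,0.5,1,0,0,0,0,0.16,0.5,1,0,0,0,0,0.16])

```text
time: 2.6
tool_pos: [0.2794, 0.441, 0.2448]
tcp_rot: [3.141, 0.002, -0.001]
wrist_force: [0.3, -0.1, -0.7]
width: 0.16
```

Call:
arm_command(steps=[0.6,1,0,0,0,0,0.16,0.6,1,0,0,0,0,0.16,0.6,1,0,0,0,0,0.16,0.6,1,0,0,0,0,0.16,0.6,1,0,0,0,0,0.16,0.6,1,0,0,0,0,0.16,0.6,1,0,0,0,0,0.16,0.6,1,0,0,0,0,0.16,0.6,1,0,0,0,0,0.16,0.5,1,0,0,0,0,0.16])

```text
time: 3.85
tool_pos: [0.4568, 0.1413, 0.2449]
tcp_rot: [3.141, 0.001, -0.001]
wrist_force: [0.9, 0.2, -0.5]
width: 0.158
```

Call:
arm_command(steps=[0,1,0,0,0,0,0.16,0,1,0,0,0,0,0.16,0,1,0,0,0,0,0.16,0,1,0.5,0,0,0,0.16,0,0.8,1,0,0,0,0.16,0,0,1,0,0,0,0.16,0,0,1,0,0,0,0.16,0,0,1,0,0,0,0.16,0,0,1,0,0,0,0.16,0,0,0,0,0,0,0.16])

```text
time: 5.1
tool_pos: [0.4537, -0.0014, 0.0776]
tcp_rot: [-3.141, -0.001, 0.011]
wrist_force: [-0.8, -0.2, -1.0]
width: 0.161
```

Run:
```python
from workcell import bot
import cv2,numpy as np
s=bot.read_state();print(s['tool_pos'],s['wrist_force'])
c=bot.read_camera("wrist");cv2.imwrite("pics/w1.png",c["img"][:,:,::-1])
c=bot.read_camera("top");cv2.imwrite("pics/t1.png",cv2.resize(c["img"][180:320,155:435],None,fx=2.85,fy=2.85)[:,:,::-1])
```

```text
[ 0.45368091 -0.00140237  0.07763097] [-0.8156902  -0.21787222 -1.03601785]
```

View pics/w1.png

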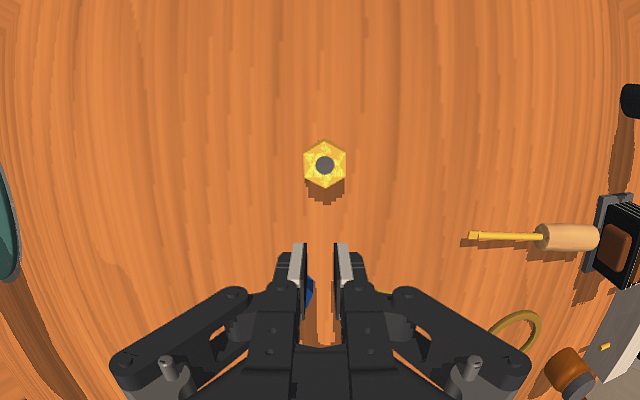

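View pics/t1.png

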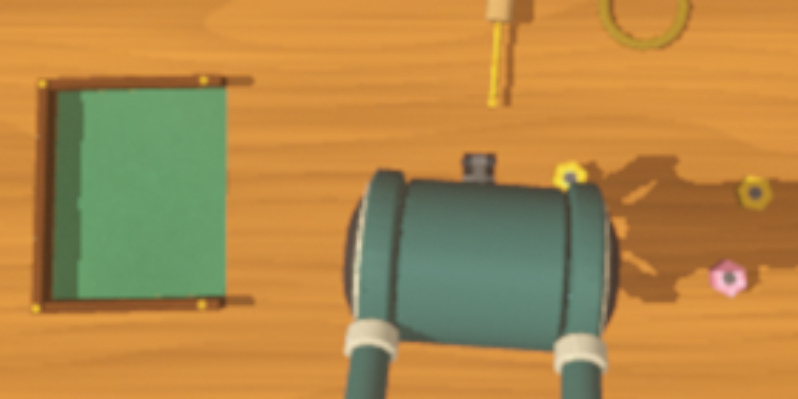

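Call:
arm_command(steps=[0.06,0,0.7,0,0,0,0.16,0,0,0.6,0,0,0,0.16,0,0,0.3,0,0,0,0.16,0,0,0.2,0,0,0,0.16,0,0,0.1,0,0,0,0.16,0,0,0,0,0,0,0.16])

```text
time: 5.95
tool_pos: [0.4588, -0.0016, 0.0236]
tcp_rot: [3.142, 0.002, 0.001]
wrist_force: [-0.3, -0.4, -0.4]
width: 0.159
```

Run:
```python
from workcell import bot
import cv2,numpy as np
c=bot.read_camera("wrist");cv2.imwrite("pics/w2.png",c["img"][:,:,::-1])
c=bot.read_camera("scene");cv2.imwrite("pics/s2.png",c["img"][:,:,::-1])
```

```text
(no output)
```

View pics/w2.png

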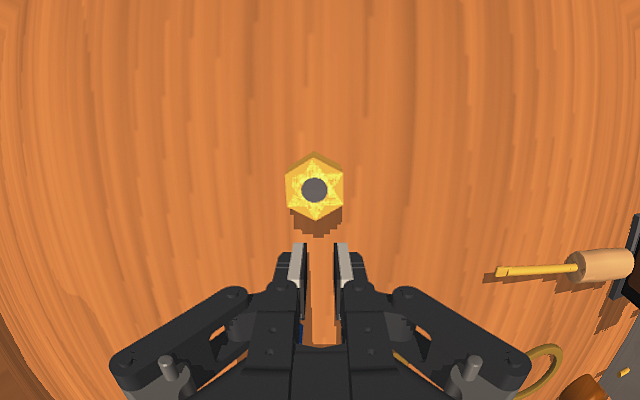

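View pics/s2.png

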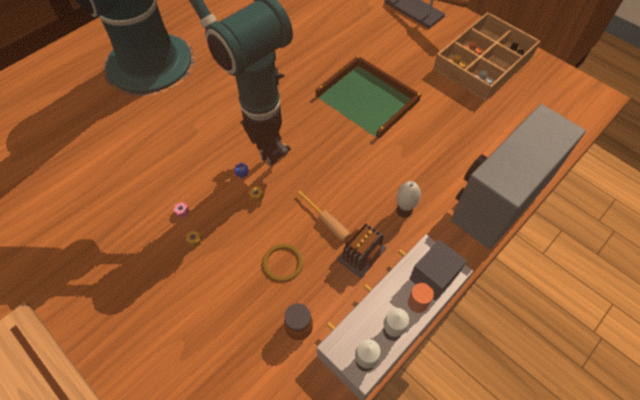

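Call:
arm_command(steps=[-0.1,0,0.1,0,0,0,0.16,0,-0.2,0,0,0,0,0.16,0,-0.2,0,0,0,0,0.16,0,-0.3,0,0,0,0,0.16,0,-0.4,0,0,0,0,0.16,0,-0.5,0,0,0,0,0.16,0,-0.5,0,0,0,0,0.16,0,-0.5,0,0,0,0,0.16,0,-0.5,0,0,0,0,0.16,0,-0.4,0,0,0,0,0.16])

```text
time: 7.3
tool_pos: [0.4554, 0.1045, 0.0203]
tcp_rot: [3.142, 0.002, 0.0]
wrist_force: [0.3, -0.7, 0.4]
width: 0.159
```

Run:
```python
from workcell import bot
import cv2,numpy as np
c=bot.read_camera("wrist");cv2.imwrite("pics/w3.png",c["img"][:,:,::-1])
```

```text
(no output)
```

View pics/w3.png

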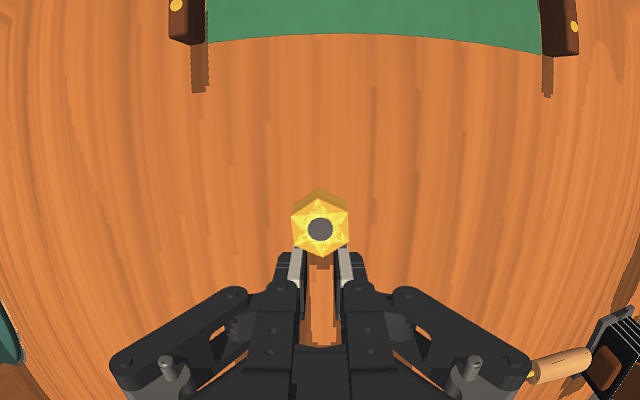

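Call:
arm_command(steps=[-0.03,-0.5,0,0,0,0,0.16,-0.03,-0.6,0,0,0,0,0.16,-0.03,-0.6,0,0,0,0,0.16,-0.03,-0.6,0,0,0,0,0.16,-0.03,-0.6,0,0,0,0,0.16,-0.03,-0.6,0,0,0,0,0.16,-0.03,-0.6,0,0,0,0,0.16,-0.03,-0.6,0,0,0,0,0.16,-0.03,-0.6,0,0,0,0,0.16,-0.03,-0.5,0,0,0,0,0.16])

```text
time: 8.6
tool_pos: [0.4462, 0.2787, 0.0203]
tcp_rot: [-3.142, -0.002, -0.0]
wrist_force: [1.1, 0.0, 0.1]
width: 0.159
```

Call:
arm_command(steps=[0,-0.4,0,0,0,0,0.16,0,-0.3,0,0,0,0,0.16,0,-0.2,0,0,0,0,0.16,0,0,0,0,0,0,0.16,0,0.5,0,0,0,0,0.16,0,0.5,0,0,0,0,0.16,0,0.5,-1,0,0,0,0.16,0,0.8,-1,0,0,0,0.16,0.3,1,-0.5,0,0,0,0.16,0.3,1,0,0,0,0,0.16])

```text
time: 9.85
tool_pos: [0.4654, 0.1737, 0.0971]
tcp_rot: [-3.141, -0.001, -0.005]
wrist_force: [-0.5, -0.7, 0.3]
width: 0.163
```

Run:
```python
from workcell import bot
import cv2,numpy as np
c=bot.read_camera("wrist");cv2.imwrite("pics/w4.png",c["img"][:,:,::-1])
```

```text
(no output)
```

View pics/w4.png

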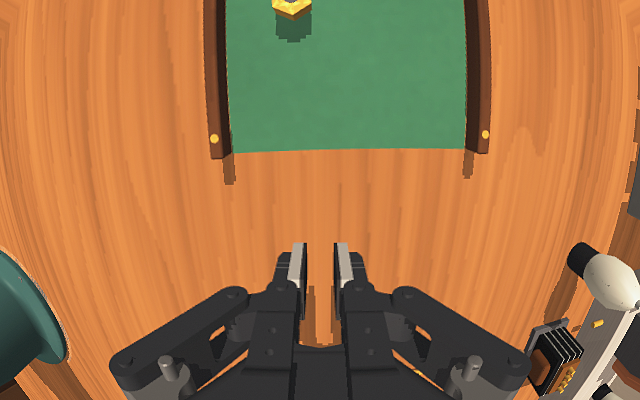

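Call:
arm_command(steps=[0.2,1,0,0,0,0,0.16,0.2,1,0,0,0,0,0.16,0.2,1,0,0,0,0,0.16,0.2,1,0,0,0,0,0.16,0.2,1,0,0,0,0,0.16,0.1,1,0,0,0,0,0.16,0.1,1,0,0,0,0,0.16,0,1,0,0,0,0,0.16,0,1,0,0,0,0,0.16,0,0.8,0,0,0,0,0.16])

```text
time: 11.15
tool_pos: [0.4994, -0.1203, 0.095]
tcp_rot: [-3.142, 0.001, 0.001]
wrist_force: [-0.0, 0.7, 0.7]
width: 0.156
```

Call:
arm_command(steps=[0,0,0.5,0,0,0,0.16,0,0,0.3,0,0,0,0.16,0,0,0,0,0,0,0.16])

```text
time: 11.52
tool_pos: [0.4989, -0.1174, 0.0695]
tcp_rot: [-3.14, -0.002, 0.006]
wrist_force: [0.4, 0.8, 0.8]
width: 0.156
```

Run:
```python
from workcell import bot
import cv2,numpy as np
c=bot.read_camera("wrist");cv2.imwrite("pics/w5.png",c["img"][:,:,::-1])
```

```text
(no output)
```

View pics/w5.png

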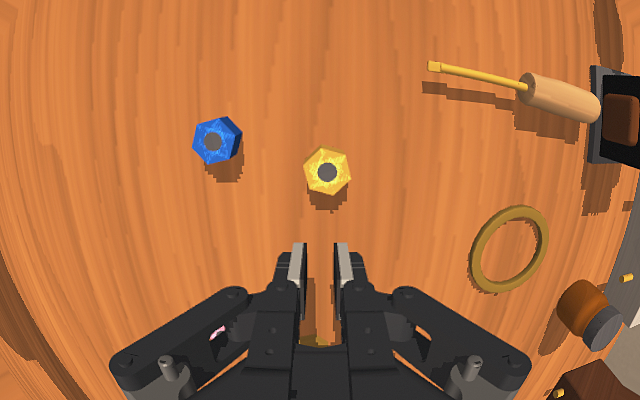

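Call:
arm_command(steps=[0.13,0,0.7,0,0,0,0.16,0,0,0.6,0,0,0,0.16,0,0,0.3,0,0,0,0.16,0,0,0.05,0,0,0,0.16,0,-0.2,0,0,0,0,0.16,0,-0.2,0,0,0,0,0.16,0,-0.2,0,0,0,0,0.16,0,-0.2,0,0,0,0,0.16,0,-0.2,0,0,0,0,0.16,0,0,0,0,0,0,0.16])

```text
time: 12.82
tool_pos: [0.5045, -0.0879, 0.0218]
tcp_rot: [-3.141, -0.003, -0.0]
wrist_force: [-0.1, -0.2, -0.0]
width: 0.157
```

Run:
```python
from workcell import bot
import cv2,numpy as np
c=bot.read_camera("wrist");cv2.imwrite("pics/w6.png",c["img"][:,:,::-1])
```

```text
(no output)
```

View pics/w6.png

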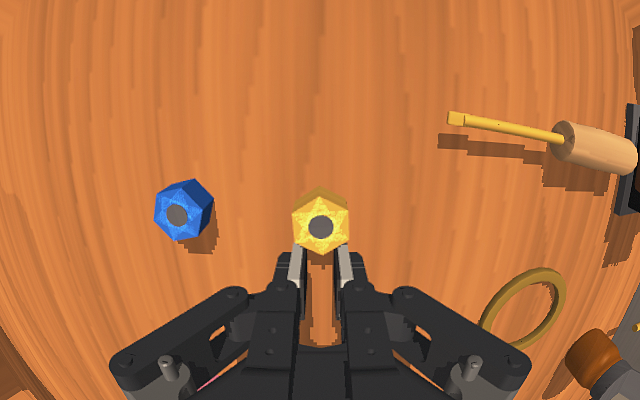

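Call:
arm_command(steps=[0,-0.4,0,0,0,0,0.16,0,-0.5,0,0,0,0,0.16,0,-0.6,0,0,0,0,0.16,0,-0.6,0,0,0,0,0.16,0,-0.6,0,0,0,0,0.16,0,-0.6,0,0,0,0,0.16,0,-0.6,0,0,0,0,0.16,0,-0.6,0,0,0,0,0.16,0.05,-0.6,0,0,0,0,0.16,0.05,-0.5,0,0,0,0,0.16])

```text
time: 14.12
tool_pos: [0.5074, 0.0807, 0.0218]
tcp_rot: [-3.142, -0.002, -0.0]
wrist_force: [-0.5, -0.6, 0.4]
width: 0.156
```

Run:
```python
from workcell import bot
import cv2,numpy as np
c=bot.read_camera("wrist");cv2.imwrite("pics/w7.png",c["img"][:,:,::-1])
```

```text
(no output)
```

View pics/w7.png

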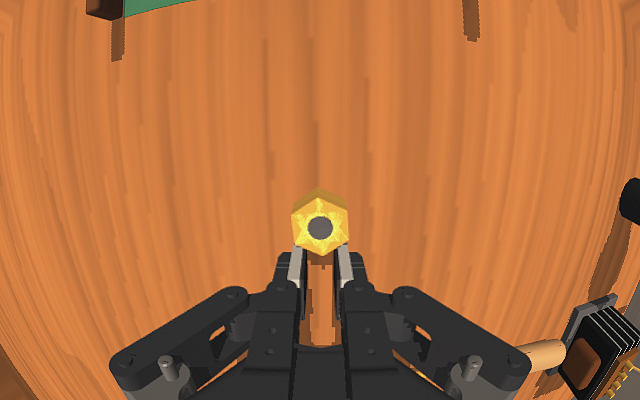

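Call:
arm_command(steps=[0.06,-0.5,0,0,0,0,0.16,0.06,-0.6,0,0,0,0,0.16,0.06,-0.6,0,0,0,0,0.16,0.06,-0.6,0,0,0,0,0.16,0.06,-0.6,0,0,0,0,0.16,0.06,-0.6,0,0,0,0,0.16,0.06,-0.6,0,0,0,0,0.16,0.06,-0.6,0,0,0,0,0.16,0.06,-0.6,0,0,0,0,0.16,0.06,-0.6,0,0,0,0,0.16])

```text
time: 15.42
tool_pos: [0.5253, 0.2577, 0.0218]
tcp_rot: [3.142, 0.002, 0.0]
wrist_force: [0.6, 0.1, -0.7]
width: 0.159
```

Call:
arm_command(steps=[0,-0.5,0,0,0,0,0.16,0,-0.4,0,0,0,0,0.16,0,-0.3,0,0,0,0,0.16,0,-0.2,0,0,0,0,0.16,0,0,0,0,0,0,0.16,0,0.5,0,0,0,0,0.16,0,0.5,0,0,0,0,0.16,0,0.5,-1,0,0,0,0.16,0,0.8,-1,0,0,0,0.16,0,1,-0.5,0,0,0,0.16])

```text
time: 16.68
tool_pos: [0.5261, 0.198, 0.0987]
tcp_rot: [-3.141, -0.001, -0.004]
wrist_force: [0.5, -0.0, 0.0]
width: 0.159
```

Run:
```python
from workcell import bot
import cv2,numpy as np
c=bot.read_camera("wrist");cv2.imwrite("pics/w8.png",c["img"][:,:,::-1])
```

```text
(no output)
```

View pics/w8.png

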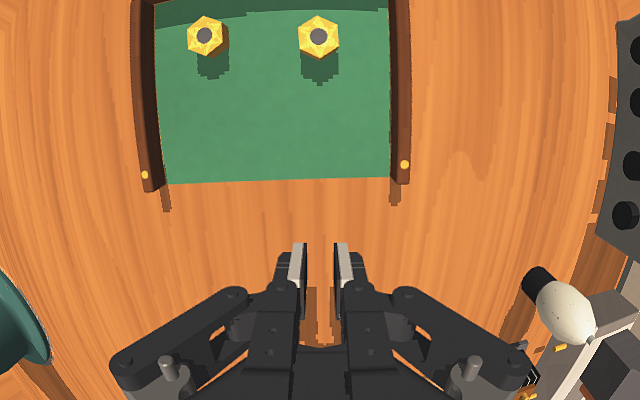

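Spacers A and B are both well inside the bay. Next is C.

Call:
arm_command(steps=[-0.2,1,0,0,0,0,0.16,-0.2,1,0,0,0,0,0.16,-0.2,1,0,0,0,0,0.16,-0.2,1,0,0,0,0,0.16,-0.2,1,0,0,0,0,0.16,-0.1,1,0,0,0,0,0.16,0,1,0,0,0,0,0.16,0,1,0,0,0,0,0.16,0,1,0,0,0,0,0.16,0,1,0,0,0,0,0.16])

```text
time: 17.98
tool_pos: [0.4915, -0.1022, 0.0965]
tcp_rot: [-3.142, 0.0, 0.001]
wrist_force: [-0.3, 0.1, -0.0]
width: 0.159
```

Call:
arm_command(steps=[0,1,0,0,0,0,0.16,0,1,0,0,0,0,0.16,0,1,0,0,0,0,0.16,0,1,0,0,0,0,0.16,0,1,0,0,0,0,0.16,0,0.8,0,0,0,0,0.16,0,0,0.5,0,0,0,0.16,0,0,0.4,0,0,0,0.16,0,0,0,0,0,0,0.16])

```text
time: 19.1
tool_pos: [0.4909, -0.2727, 0.0674]
tcp_rot: [-3.139, -0.003, 0.006]
wrist_force: [-1.1, 0.4, 0.8]
width: 0.157
```

Run:
```python
from workcell import bot
import cv2,numpy as np
c=bot.read_camera("wrist");cv2.imwrite("pics/w9.png",c["img"][:,:,::-1])
```

```text
(no output)
```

View pics/w9.png

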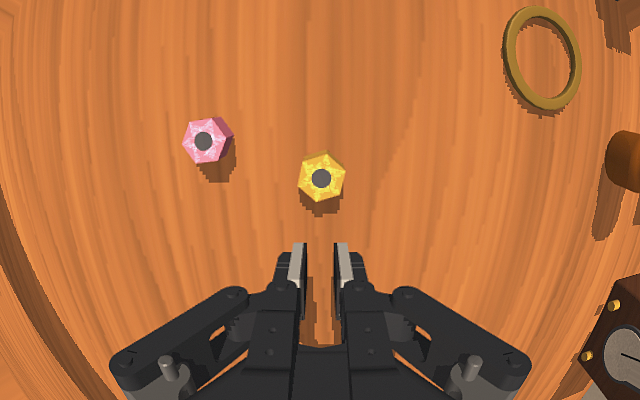

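Call:
arm_command(steps=[0.03,0.1,0.7,0,0,0,0.16,0,0,0.5,0,0,0,0.16,0,0,0.3,0,0,0,0.16,0,0,0.05,0,0,0,0.16,0,-0.2,0,0,0,0,0.16,0,-0.2,0,0,0,0,0.16,0,-0.2,0,0,0,0,0.16,0,-0.2,0,0,0,0,0.16,0,-0.2,0,0,0,0,0.16,0,-0.2,0,0,0,0,0.16])

```text
time: 20.4
tool_pos: [0.4937, -0.2412, 0.0234]
tcp_rot: [3.141, 0.002, 0.0]
wrist_force: [0.4, -0.1, 0.4]
width: 0.16
```

Run:
```python
from workcell import bot
import cv2,numpy as np
c=bot.read_camera("wrist");cv2.imwrite("pics/w10.png",c["img"][:,:,::-1])
```

```text
(no output)
```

View pics/w10.png

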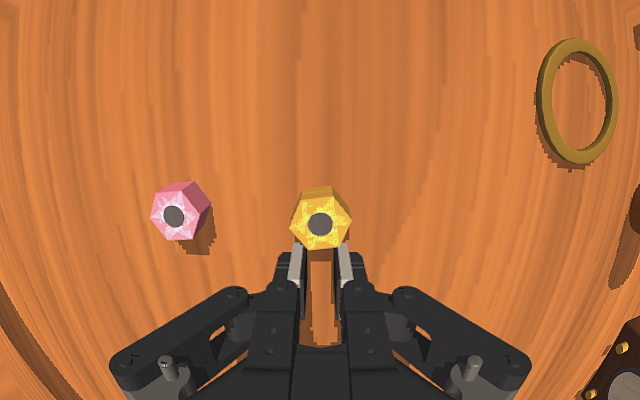

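Call:
arm_command(steps=[0,-0.3,0.05,0,0,0,0.16,0,-0.4,0,0,0,0,0.16,0,-0.5,0,0,0,0,0.16,0,-0.6,0,0,0,0,0.16,0,-0.6,0,0,0,0,0.16,0,-0.6,0,0,0,0,0.16,0,-0.6,0,0,0,0,0.16,0,-0.6,0,0,0,0,0.16,0,-0.6,0,0,0,0,0.16,0,-0.5,0,0,0,0,0.16])

```text
time: 21.7
tool_pos: [0.4934, -0.0813, 0.0218]
tcp_rot: [3.142, 0.002, 0.0]
wrist_force: [-0.1, -0.7, -0.9]
width: 0.159
```

Run:
```python
from workcell import bot
import cv2,numpy as np
c=bot.read_camera("wrist");cv2.imwrite("pics/w11.png",c["img"][:,:,::-1])
```

```text
(no output)
```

View pics/w11.png

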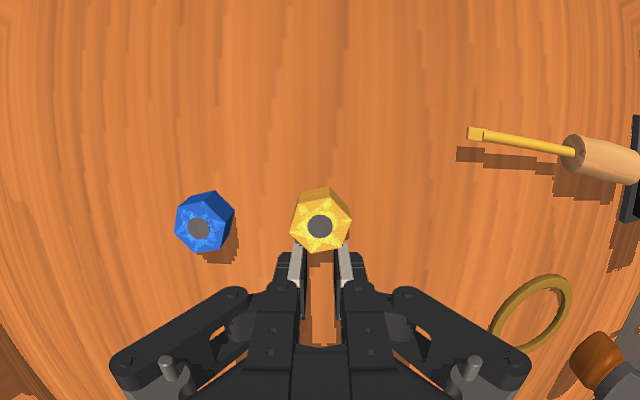

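Call:
arm_command(steps=[0.09,-0.5,0,0,0,0,0.16,0.09,-0.6,0,0,0,0,0.16,0.09,-0.6,0,0,0,0,0.16,0,-0.6,0,0,0,0,0.16,0,-0.6,0,0,0,0,0.16,0,-0.6,0,0,0,0,0.16,0,-0.6,0,0,0,0,0.16,-0.06,-0.6,0,0,0,0,0.16,-0.06,-0.6,0,0,0,0,0.16,-0.06,-0.5,0,0,0,0,0.16])

```text
time: 23.0
tool_pos: [0.4957, 0.0927, 0.0218]
tcp_rot: [3.142, 0.002, -0.0]
wrist_force: [0.3, -0.2, 0.3]
width: 0.158
```

Run:
```python
from workcell import bot
import cv2,numpy as np
c=bot.read_camera("wrist");cv2.imwrite("pics/w12.png",c["img"][:,:,::-1])
```

```text
(no output)
```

View pics/w12.png

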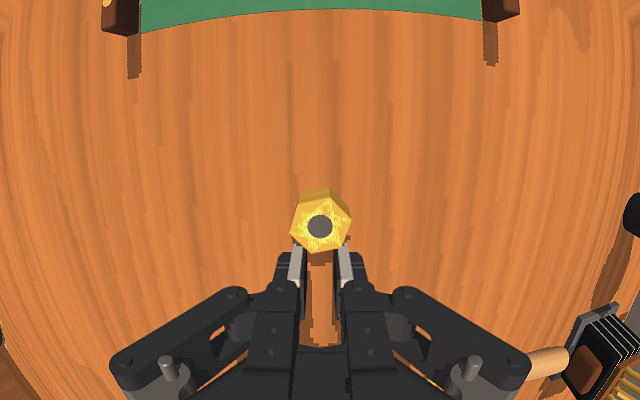

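Call:
arm_command(steps=[-0.03,-0.5,0,0,0,0,0.16,-0.03,-0.6,0,0,0,0,0.16,-0.03,-0.6,0,0,0,0,0.16,-0.03,-0.6,0,0,0,0,0.16,-0.03,-0.6,0,0,0,0,0.16,-0.03,-0.6,0,0,0,0,0.16,-0.03,-0.6,0,0,0,0,0.16,0,-0.5,0,0,0,0,0.16,0,-0.4,0,0,0,0,0.16,0,-0.2,0,0,0,0,0.16])

```text
time: 24.3
tool_pos: [0.4895, 0.2482, 0.0218]
tcp_rot: [3.142, 0.002, 0.0]
wrist_force: [0.7, -1.3, 0.4]
width: 0.161
```

Call:
arm_command(steps=[0,0,0,0,0,0,0.16,0,0.5,0,0,0,0,0.16,0,0.5,0,0,0,0,0.16,0,0.5,-1,0,0,0,0.16,0,1,-1,0,0,0,0.16,0,1,-1,0,0,0,0.16,0,1,-1,0,0,0,0.16,0,1,0,0,0,0,0.16,0,0,0,0,0,0,0.16])

```text
time: 25.42
tool_pos: [0.4893, 0.0798, 0.1422]
tcp_rot: [3.141, -0.005, 0.001]
wrist_force: [-0.0, 0.2, -0.9]
width: 0.161
```

Run:
```python
from workcell import bot
import cv2,numpy as np
c=bot.read_camera("wrist");cv2.imwrite("pics/w13.png",c["img"][:,:,::-1])
c=bot.read_camera("top");cv2.imwrite("pics/t13.png",cv2.resize(c["img"][110:330,155:435],None,fx=2.7,fy=2.7)[:,:,::-1])
```

```text
(no output)
```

View pics/w13.png

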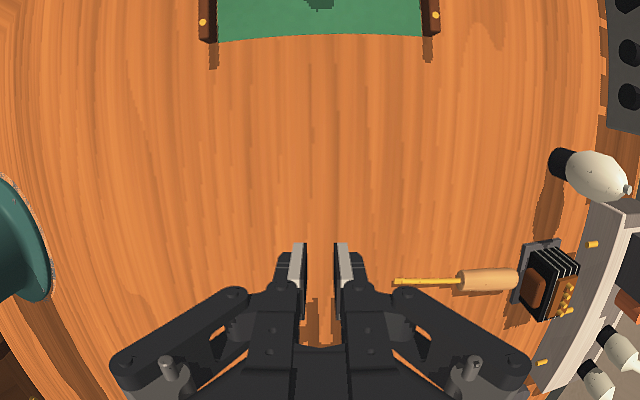

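View pics/t13.png

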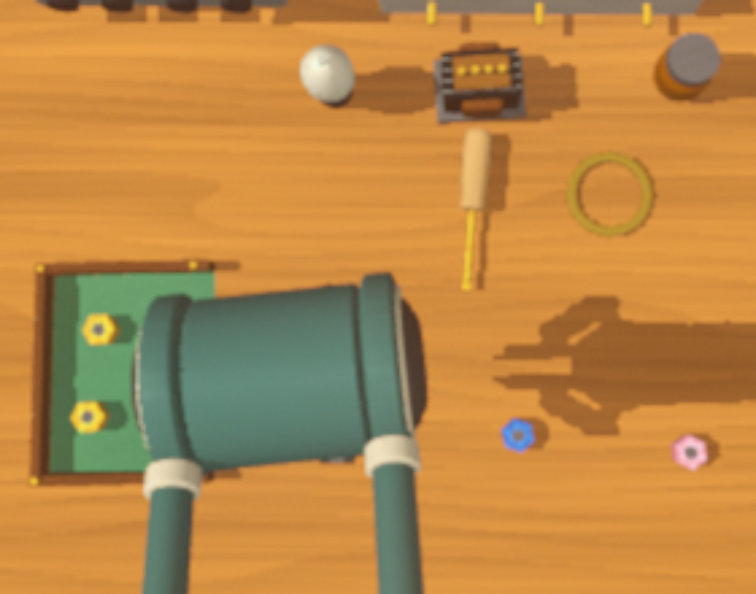

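Call:
arm_command(steps=[0,1,-0.5,0,0,0,0.16,0,1,-0.5,0,0,0,0.16,0,1,0,0,0,0,0.16,0,1,0,0,0,0,0.16,0,1,0,0,0,0,0.16,0,1,0,0,0,0,0.16,0,1,0,0,0,0,0.16,0,1,0,0,0,0,0.16,0,0,0,0,0,0,0.16])

```text
time: 26.65
tool_pos: [0.4898, -0.1582, 0.1711]
tcp_rot: [-3.141, 0.001, 0.002]
wrist_force: [0.5, 1.4, 0.3]
width: 0.157
```

Run:
```python
from workcell import bot
import cv2,numpy as np,pickle
from h import *
c=bot.read_camera("top");cv2.imwrite("pics/t14.png",cv2.resize(c["img"][110:330,155:435],None,fx=2.7,fy=2.7)[:,:,::-1])
h=cv2.cvtColor(c["img"],cv2.COLOR_RGB2HSV)[205:290,172:236]
m=((h[...,0]>20)&(h[...,0]<34)&(h[...,1]>120)&(h[...,2]>150)).astype(np.uint8)
m=cv2.morphologyEx(m,cv2.MORPH_CLOSE,np.ones((5,5)))
n,_,st,ce=cv2.connectedComponentsWithStats(m)
for a,b in zip(st[1:],ce[1:]):
    if a[4]>40: print(a[4],w(c,b[0]+172,b[1]+205,.016).round(3))
o=pickle.load(open("d0.pkl","rb"))["top"]["img"]
df=cv2.absdiff(o,c["img"]).max(2); print(df[125:225,260:435].max(), [df[y0:y1,x0:x1].max() for x0,x1,y0,y1 in[(264,290,124,155),(315,352,124,160),(323,340,157,220),(362,400,163,200),(396,424,120,150),(338,357,262,280),(402,420,268,286)]])
```

```text
114 [0.525 0.322 0.016]
114 [0.49  0.271 0.016]
116 [0.447 0.328 0.016]
146 [np.uint8(7), np.uint8(8), np.uint8(7), np.uint8(7), np.uint8(7), np.uint8(7), np.uint8(167)]
```

View pics/t14.png

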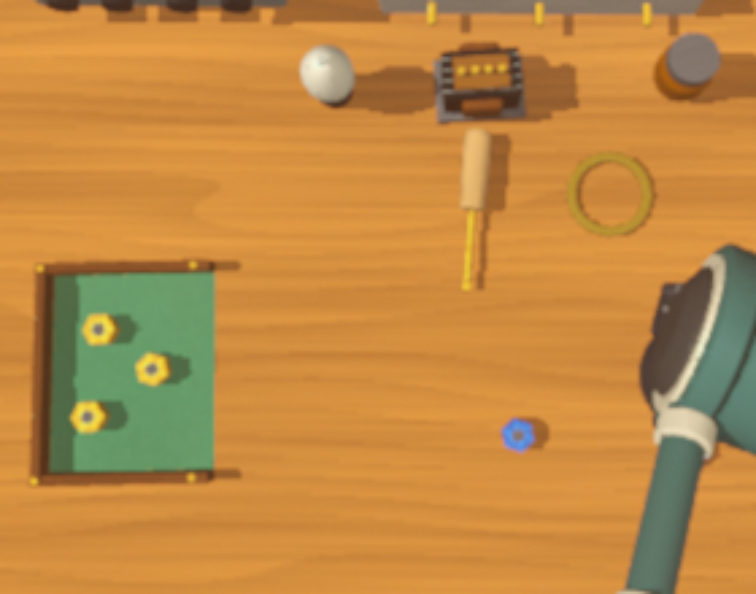

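```bash
python3 -c "
from workcell import bot
print(bot.finish_job())"
```

```text
the job is handed in; nothing more can be done
None
```

All three brass spacers are wholly inside the bay. I slid each one along the bench between two nearly closed fingertips and never lifted any. I handed the job in at about 26.7 s, with the gripper empty and well clear.

- **Spacers:** the last top view put their centres at about (0.447, 0.328), (0.525, 0.322) and (0.490, 0.271). The nearest spacer is about 35 mm inside the mouth edge, counted from its own outer edge.
- **Things to leave alone:** before-and-after comparison of the top view showed no change for the valve, transformer, trimmer, bezel, jar or blue look-alike.
- **Pink look-alike:** the arm hid it in that last view. It appeared in its original place in the top view taken just after the last push, and I judged that by eye only.
- **Force:** the wrist force readings I saw stayed under about 2 N, and no check failed or disagreed.

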